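# Slide the tall rod jar into its spring clip

## Task

The tall blue jar of glass rods has been left out on the slate: put it back in its spring clip by sliding it, standing on the slate, to the clip's mouth and then pressing it in between the jaws until it bottoms firmly on the rubber buffer. The rods stand loose in it and the stoneware chips, so push it low down with steady, gentle force, do not grip, lift or tip it, and leave it upright in the clip, against the buffer. Leave the jam jar, bead cup, iron block and kiln shelf piece where they are.

Things in the scene. Friction and masses are not known exactly. Their poses are not given: they have to be found in the camera images.
- rod_jar: Tall blue stoneware jar, straight round side 64 mm diameter, 190 mm high; coloured glass rods stick out to 320 mm above the slate, within 32 mm of the axis. 0.55 to 0.81 kg. Origin: centre of its foot; z up its axis. Loose: slides on the slate at 2.5 to 5.5 N if pushed below about 30 mm height; pushed much higher it topples, above all when the jaws resist. Force on it must stay under 18 N.
- clip: Steel spring clip screwed to the slate; its place differs each time. Origin: at slate level on the axis where the jar's centre stands when fully home with the buffer screwed right back. The jar enters moving along the clip's +x; the mouth opens to -x; y is across, z up. Behind the buffer a steel upright and foot reach to x = 96 mm, y = +-28 mm, 34 mm high.
- jaw_l (a joint): Spring jaw on the clip's +y side, rad, 0 = shut, grows as it is spread. 8 to 28 mm above the slate. Goes round the jar 39 mm from the axis, ends in a rolled bead (4 mm radius, at x = -20, y = 28.5 mm in the clip's frame), then flares out to x = -42, y = 49 mm.
- jaw_r (a joint): The other jaw, mirrored (-y). The jar meets both beads with its centre about 42 mm before the clip's origin; spreading them takes about 3 to 6 N in all on top of the sliding friction. About 20 mm before it the jar is past the tightest point; from there the jaws hardly resist and hold the jar in.
- buffer: Boss in the back of the clip (origin and axes as the clip's) with an adjusting screw that carries a hard red rubber buffer, a shallow V 8 to 28 mm above the slate. The screw is set differently each time and its setting is not given: the jar's centre comes to rest 0 to 12 mm before the clip's origin. Feel for it: firmly home, the jar bears on it with more than 6 N on top of the sliding friction.
- cullet_jar: Bystander: closed clear glass jam jar of aqua glass lumps with a brass lid, 68 mm diameter, 99 mm high; origin at the centre of its foot. Loose.
- bead_cup: Bystander: small dented aluminium cup, 62 mm across the rim, 48 mm high; origin at the centre of its foot. Loose and light.
- iron_block: Bystander: black cast iron shaping block with grooves, 60 x 90 x 36 mm; origin at the centre of its underside. Loose.
- shelf_piece: Bystander: broken piece of cream ceramic kiln shelf lying flat, about 80 x 140 x 14 mm; origin at its underside. Loose.
There are look-alikes about, which are no part of the job. Leave any green, orange or pink look-alike of the clip alone.

How it is judged:
By the outcome, as a careful person would: the job done as asked, in the order asked, and still so for the second after the job is handed in, with the robot touching nothing.
It also fails if it takes over 58 s, if anything falls off the work surface, if the arm or the gripper's body presses on something with over 40 N, if the wrist force passes 120 N, or if a joint passes its speed limit or range.

## Robot

A 6-joint arm with a two-finger parallel gripper is mounted at the origin on the work surface. World frame = base frame: x ahead of the robot, y to its left, z up, the work surface at z = 0. Lengths are in mm, angles in degrees, forces in N, time in s.
With the tool pointing down it reaches from about 300 to 850 mm from the base axis. Payload 4.2 kg.
Tool frame: the origin (TCP) lies on the centre line of the jaws, within the pads' length; the fingertips stand 14 mm ahead of it and the grasp point (between the pads) lies 5 mm behind it (env.finger_overhang is the z of the fingertips in the tool frame, in mm); z points along the fingers, y is the line along which they close (so a half turn about z gives the same grasp; the last joint's range is limited). The gripper opens to 91 mm and grips with 3 to 60 N. Pads are 32 mm wide; open, the fingers measure 118 mm over their backs; the gripper's body (76 mm by 178 mm) begins 60 mm behind the grasp point.
Start: joints at [75.745, 18.312, 89.639, -0, 72.044, -1.146], TCP at [130.417, 560.033, 195.376] pointing down, gripper open.
Joint ranges: [-177.97, 177.97], [-48.28, 115.42], [12.27, 149.76], [-77.06, 257.06], [2.81, 150.46], [-146.56, 146.56]. Speed limits (degrees/s): [147.25, 147.25, 180, 180, 180, 180].

## Interface

Orientations are given as [roll, pitch, yaw] about the fixed x, y, z axes, in that order (R = Rz(yaw) Ry(pitch) Rx(roll)).
In Python, from workcell import sensors, viewer, env gives the robot as it stands. The module is installed in compiled form; this text tells all that it offers.
- The arm moves only by the tool step_arm, never from a script. Its argument "plan" is one flat list of numbers, 6 for each row, row after row: the shift along the tool's x, y, z in cm, then the turn, a rotation vector about the tool's x, y, z in rad. In form: [x, y, z, wx, wy, wz, x, y, z, wx, wy, wz, ...]. A call has 1 to 5 rows; each row shifts and turns the commanded pose from where the row before left it, along the tool's axes as they then stand; what a row does not reach is not made up. A row lasts 1/12 s, in which the tool goes at most 41.7 mm and 7.16 degrees, less where a joint would pass 70% of its speed; a pose out of reach is approached as far as the arm can. A call is refused whole if a number of a shift passes 4.17 or a number of a turn 0.125, either way. A call with a gripper value outside its range is refused whole. "hand" is the finger opening in cm, from 0 to 9.12, set as the call begins (left out, the last holds). The fingers move at their own pace and stop on an object; "newtons" is the grip in N (left out, the last holds). Time passes only in rows, so rows that do not move let the fingers close. It gives the time, the measured TCP pose, the force, the opening and the grip force at its end, in the units of the state.
- sensors.state(): the state, without advancing time (a new reading comes with each control period).
- viewer.grab_frame(name): name is "side" or "top" or "wrist"; returns a dict with "img" (480x640x3 uint8, red, green, blue), "fx", "fy", "cx", "cy" (pixels), "position" and "attitude" of the camera in the world. Camera axes: x right, y down, z forward; pixel columns grow to the right and rows downward; lengths in mm; the calibration is good to about 2 mm. A picture is of the moment at which its call begins. There is no depth.
- env.job_done(): hands the job in; it is judged then, once.
Trained networks look in a picture, given as the dict that the camera call returned (one of the last four; its "shot" number tells which), for a name from the list of things; names that differ only in an ending like _2 or _b are one class to them, and where a whole thing is asked for, a point or a joint stands for the part that bears it (a point fixed in the world has none). Each returns a list of dicts, best first, with "score" (0 to 1); they miss things now and then, are a little off and sometimes report something else, mostly with a low value. They report only what shows in the picture. A call takes as long as a camera call. They do not tell look-alikes from the thing itself.
- viewer.boxes_of(name, picture): "location" ([column, row] in pixels, amid what is visible of it).
- viewer.pinpoint(name, picture): "location" ([column, row] in pixels: a listed point, or the origin of a listed thing).
The state is a dict: "time_s": time; "qpos": joint angles; "qvel": joint speeds; "effort": joint torques, N m; "ee_pos": TCP position; "ee_rot": TCP orientation; "force": force on the tool from outside, world axes, zero at the start; "torque": the same for the moment, N m; "gripper_width": finger opening in mm; "gripper_force": force on a finger pad.
Only numpy, scipy, OpenCV 4.12 (cv2) and the standard library are available. Lean on these libraries where they do the work, as an engineer would, in place of code of your own. Each camera call takes 0.05 s, during which the arm holds its last target. There are 200 camera calls.

## Working session

There is one attempt and no reset: what is moved stays moved. The work goes in short steps, Python scripts to look and compute and a tool call to move; the robot and the scene stay as the last step left them, time stands still between calls to the robot, and variables do not carry over. Pictures are saved under pics/ and viewed, at most 10 in all, crops included, and the job is handed in when it is done.

Besides the shell and the picture viewer there is one more tool, called after "Call:" as name(argument=value, ...) on one line, values as JSON. step_arm: Moves the arm, as the interface text tells. Its arguments: {"type":"object","properties":{"plan":{"type":"array","items":{"type":"number"}},"hand":{"type":"number"},"newtons":{"type":"number"}},"required":["plan"]}

```bash
mkdir -p pics; cat > h.py <<'E'
import numpy as np, cv2
from scipy.spatial.transform import Rotation as R
from workcell import sensors, viewer, env
def rot(a):
    a=np.array(a,float)
    return a if a.shape==(3,3) else (R.from_quat(a).as_matrix() if a.size==4 else R.from_euler('xyz',a,degrees=True).as_matrix())
def ray(p,uv,z):
    d=rot(p['attitude'])@np.array([(uv[0]-p['cx'])/p['fx'],(uv[1]-p['cy'])/p['fy'],1])
    o=np.array(p['position'],float); return o+d*(z-o[2])/d[2]
def proj(p,X):
    c=rot(p['attitude']).T@(np.array(X,float)-np.array(p['position'])); return [round(p['fx']*c[0]/c[2]+p['cx'],1),round(p['fy']*c[1]/c[2]+p['cy'],1)]
def save(p,n,crop=None,s=1):
    im=p['img'][:,:,::-1]
    if crop: im=im[crop[1]:crop[3],crop[0]:crop[2]]
    cv2.imwrite('pics/'+n,cv2.resize(im,None,fx=s,fy=s,interpolation=cv2.INTER_CUBIC))
E
python3 - <<'E'
from h import *
print(sensors.state())
for n in ('top','side'):
    p=viewer.grab_frame(n); save(p,n+'0.png')
    print(n,{k:p[k] for k in p if k!='img'})
    for t in ('rod_jar','clip','buffer','jaw_l','cullet_jar','bead_cup','iron_block','shelf_piece'):
        for d in viewer.pinpoint(t,p): print(t,d, ray(p,d['location'],0).round(0))
E
```

```text
{'time_s': 0.0, 'qpos': array([ 7.57472029e+01,  1.83515620e+01,  8.97067421e+01,  3.27499068e-05,
        7.20456615e+01, -1.14499137e+00]), 'qvel': array([ 0.00549774,  0.03418701, -0.03081561,  0.061343  , -0.14959662,
        0.01433195]), 'effort': array([ 5.16451619e-04, -4.12466276e+01, -2.31967360e+01,  7.26765348e-02,
        4.56984295e-02, -1.28704614e-04]), 'ee_pos': array([130.2544632 , 559.48390687, 194.51885125]), 'ee_rot': array([-1.79896056e+02, -2.10862524e-03,  1.66892182e+02]), 'force': array([ 0.21894002,  0.01774525, -0.26372878]), 'torque': array([-0.01076371,  0.01100614,  0.00320969]), 'gripper_force': 0.0, 'gripper_width': 91.22469240485862}
top {'fx': 495.49588313685746, 'fy': 495.49588313685746, 'cx': 316.6885605837433, 'cy': 243.06739680919532, 'position': array([ 285.78551818, -220.10144378,  991.6153397 ]), 'attitude': array([-165.76231095,    0.28130962,  -95.57643617]), 'shot': 1}
rod_jar {'location': [226.2, 239.7], 'score': 0.79} [562. -54.   0.]
clip {'location': [210.8, 155.1], 'score': 0.86} [755. -31.   0.]
clip {'location': [217.3, 328.1], 'score': 0.83} [383. -27.   0.]
clip {'location': [470.1, 194.5], 'score': 0.76} [ 610. -573.    0.]
clip {'location': [337.9, 381.2], 'score': 0.71} [ 259. -254.   -0.]
clip {'location': [316.9, 235.2], 'score': 0.65} [ 553. -242.    0.]
buffer {'location': [214.2, 323.3], 'score': 0.69} [393. -21.   0.]
buffer {'location': [212.7, 148.1], 'score': 0.55} [771. -36.   0.]Traceback (most recent call last):
  File "<stdin>", line 7, in <module>
ValueError: it knows: bead_cup, buffer, clip, cullet_jar, iron_block, rod_jar, shelf_piece
```

```bash

python3 - <<'E'
from h import *
for n in ('side','top'):
    p=viewer.grab_frame(n); save(p,n+'0.png')
    print(n,p['position'],p['attitude'])
    for t in ('rod_jar','clip','buffer','cullet_jar','bead_cup','iron_block','shelf_piece'):
        for d in viewer.pinpoint(t,p): print(t,d, ray(p,d['location'],0).round(0))
E
```

```text
side [  446.60193643 -1065.22474734   607.80179058] [-124.29144393   -0.12541109   -5.50531567]
clip {'location': [327.5, 255.7], 'score': 0.75} [ 550. -247.    0.]
clip {'location': [408.4, 199.4], 'score': 0.74} [765. -43.   0.]
clip {'location': [179.3, 269.3], 'score': 0.71} [ 263. -264.    0.]
clip {'location': [246.5, 203.3], 'score': 0.68} [387. -26.   0.]
clip {'location': [391.9, 381.4], 'score': 0.67} [ 610. -568.    0.]
buffer {'location': [392.7, 386.4], 'score': 0.64} [ 609. -577.    0.]
buffer {'location': [175.6, 268.8], 'score': 0.56} [ 255. -262.    0.]
buffer {'location': [358.6, 309.5], 'score': 0.56} [ 586. -408.    0.]
buffer {'location': [331.4, 254.9], 'score': 0.39} [ 558. -245.    0.]
buffer {'location': [405.5, 196.8], 'score': 0.39} [761. -31.   0.]
buffer {'location': [247.6, 203.3], 'score': 0.37} [390. -26.   0.]
cullet_jar {'location': [390.5, 247.9], 'score': 0.87} [ 681. -232.    0.]
bead_cup {'location': [264.5, 247.6], 'score': 0.85} [ 426. -207.    0.]
iron_block {'location': [355.3, 311.6], 'score': 0.93} [ 580. -413.    0.]
shelf_piece {'location
[... 285 characters left out ...]
ip {'location': [213.4, 150.5], 'score': 0.81} [765. -37.   0.]
clip {'location': [335.4, 382.3], 'score': 0.78} [ 258. -249.    0.]
clip {'location': [216.4, 328.3], 'score': 0.71} [383. -25.   0.]
clip {'location': [316.7, 237.4], 'score': 0.7} [ 549. -241.    0.]
buffer {'location': [212.8, 153.3], 'score': 0.68} [759. -35.   0.]
buffer {'location': [212.7, 328.0], 'score': 0.48} [384. -18.   0.]
cullet_jar {'location': [306.9, 180.2], 'score': 0.95} [ 676. -232.    0.]
bead_cup {'location': [306.3, 295.7], 'score': 0.94} [ 430. -208.    0.]
iron_block {'location': [397.8, 219.3], 'score': 0.8} [ 571. -413.    0.]
shelf_piece {'location': [397.0, 287.6], 'score': 0.59} [ 429. -392.    0.]
```

View pics/top0.png

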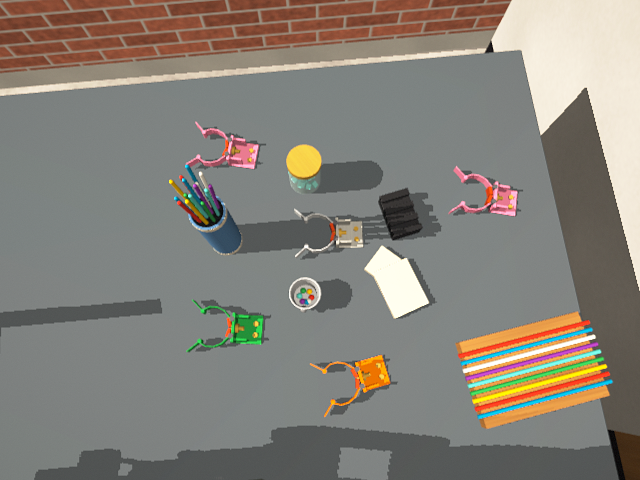

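View pics/side0.png

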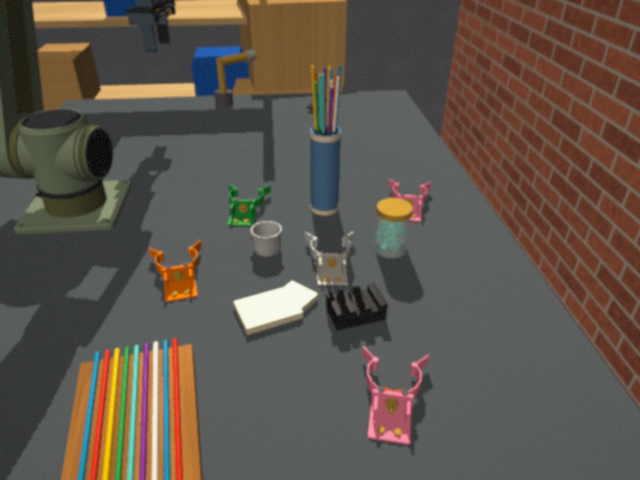

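The top view shows the jar's foot near (228,241). Clip candidates: steel (317,235), green (230,328), orange (358,378), pink (232,150) and pink (490,197). I choose the bare steel one at (317,235), whose mouth faces the jar. I'll check it in one close crop.

```bash

python3 - <<'E'
from h import *
p=viewer.grab_frame('top'); q=viewer.grab_frame('side')
a=cv2.resize(p['img'][190:280,200:380],None,fx=4.4,fy=4.4,interpolation=cv2.INTER_CUBIC)
b=cv2.resize(q['img'][190:310,260:440],None,fx=4.4,fy=4.4,interpolation=cv2.INTER_CUBIC)[:,:]
cv2.imwrite('pics/a.png',a[:,:,::-1]);cv2.imwrite('pics/b.png',b[:,:,::-1])
E
```

```text
(no output)
```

View pics/a.png

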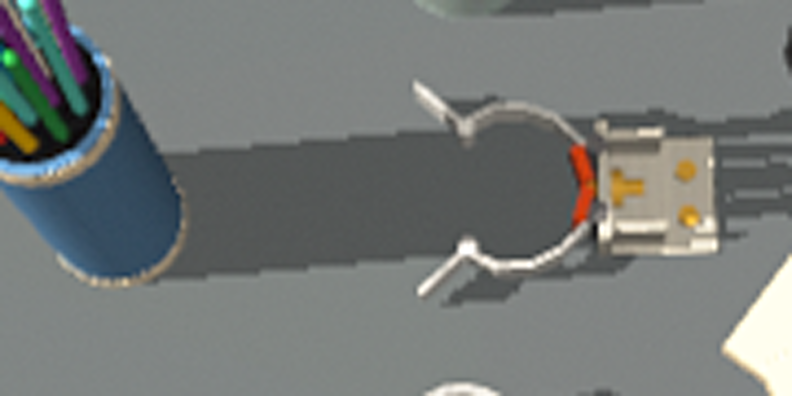

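View pics/b.png

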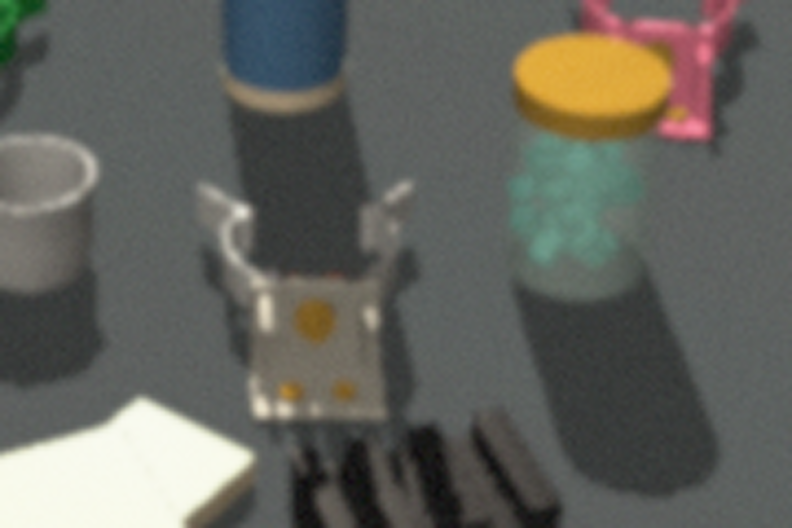

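The crops confirm the bare steel clip with the red buffer: top-crop beads at (466,129) and (466,247), tips at (417,85) and (421,293), foot corners at (716,140) and (717,251). I'll fit the poses now.

```bash

cat > fit.py <<'E'
from h import *
from scipy.optimize import least_squares
p=viewer.grab_frame('top'); q=viewer.grab_frame('side')
A=lambda u,v:np.array([200+(u+.5)/4.4-.5,190+(v+.5)/4.4-.5]); B=lambda u,v:np.array([260+(u+.5)/4.4-.5,190+(v+.5)/4.4-.5])
obsT=[((-20,28.5,28),(466,129)),((-20,-28.5,28),(466,247)),((-42,49,28),(417,85)),((-42,-49,28),(421,293)),((96,28,2),(716,140)),((96,-28,2),(717,252))]
obsS=[((-42,-49,28),(202,185)),((-42,49,28),(408,184)),((96,-28,0),(255,416)),((96,28,0),(384,416))]
def W(s,X):
    c,n=np.cos(s[2]),np.sin(s[2]); return [s[0]+c*X[0]-n*X[1],s[1]+n*X[0]+c*X[1],X[2]]
for T,S in ((obsT,[]),(obsT,obsS)):
    f=lambda s:np.concatenate([np.array(proj(p,W(s,X)))-A(*u) for X,u in T]+[np.array(proj(q,W(s,X)))-B(*u) for X,u in S])
    r=least_squares(f,[550,-235,-1.57],x_scale=[1,1,.01],diff_step=1e-3); print(r.x[:2].round(1),np.degrees(r.x[2]).round(2),r.fun.round(1))
Pt=[ray(p,A(*u),0)[:2] for u in ((60,258),(85,278),(115,285),(150,275),(175,250),(186,215))]
Ps=[ray(q,B(*u),0)[:2] for u in ((232,92),(255,106),(283,111),(312,107),(338,93))]
for P in (Pt,Ps):
    P=np.array(P); g=least_squares(lambda c:np.hypot(*(P-c).T)-32,P.mean(0)); print('jar',g.x.round(1),g.fun.round(1))
print('tips',[ray(p,A(*u),28).round(1) for _,u in obsT[:4]])
E
python3 fit.py
```

```text
[ 552.9 -239.3] -94.07 [-0.1 -0.2  0.5  0.2  0.1  0.4 -0.1 -0.1 -0.8 -0.3  0.2  0.3]
[ 554.2 -240.2] -94.13 [ 0.3 -0.9  0.9 -0.6  0.5 -0.2  0.3 -0.7 -0.5 -0.9  0.5 -0.3 -1.2 -1.
 -0.  -1.3 -1.4  0.4 -0.4  0. ]
jar [563.2 -54.1] [ 0.2 -0.1  0.1 -0.  -0.3  0.4]
jar [564.7 -60.5] [-1.   0.1  0.9 -0.1 -0.9]
tips [array([ 582.2, -221.5,   28. ]), array([ 526.3, -216.3,   28. ]), array([ 605.7, -200.8,   28. ]), array([ 506.9, -194.1,   28. ])]
```

```bash
cat > pl.py <<'E'
from h import *
CL=np.array([553.5,-239.7]); YAW=-94.1
d=np.array([np.cos(np.radians(YAW)),np.sin(np.radians(YAW)),0]); l=np.array([-d[1],d[0],0])
def target(s,lat,z,tilt=30):
    return np.r_[CL,0]+s*d+lat*l+[0,0,z], (R.from_euler('xyz',[180,0,YAW+180],degrees=True)*R.from_euler('y',-tilt,degrees=True)).as_matrix()
def where(st):
    v=np.array(st['ee_pos'])-np.r_[CL,0]; return (v@d).round(1),(v@l).round(1),round(float(v[2]),1)
def plan(p0,R0,p1,R1,n):
    rv=R.from_matrix(R1@R0.T).as_rotvec(); P,M=np.array(p0,float),R0; out=[]
    for i in range(n):
        Pn=p0+(p1-p0)*(i+1)/n; Mn=R.from_rotvec(rv*(i+1)/n).as_matrix()@R0
        row=np.r_[M.T@(Pn-P)/10,R.from_matrix(M.T@Mn).as_rotvec()].round(3); out.append(row)
        P=P+M@row[:3]*10; M=M@R.from_rotvec(row[3:]).as_matrix()
    return out,P,M
E
python3 - <<'E'
from pl import *
st=sensors.state(); p0=np.array([130.417,560.033,195.376]); R0=rot(st['ee_rot'])
t,M=target(-300,-3,195,0)
o,P,M2=plan(p0,R0,t,M,18)
for r in o: print(r.tolist())
print(P,target(-300,-3,195,0)[0])
E
```

```text
[-3.019, -2.151, 0.002, 0.0, -0.0, 0.079]
[-3.18, -1.905, 0.002, 0.0, -0.0, 0.078]
[-3.319, -1.652, 0.002, 0.0, -0.0, 0.079]
[-3.438, -1.385, 0.002, 0.0, -0.0, 0.078]
[-3.536, -1.113, 0.002, 0.0, -0.0, 0.079]
[-3.613, -0.83, 0.002, 0.0, -0.0, 0.078]
[-3.667, -0.546, 0.002, 0.0, -0.0, 0.079]
[-3.698, -0.255, 0.002, 0.0, -0.0, 0.078]
[-3.707, 0.034, 0.002, 0.0, -0.0, 0.079]
[-3.693, 0.326, 0.002, 0.0, -0.0, 0.078]
[-3.656, 0.613, 0.001, 0.0, -0.0, 0.079]
[-3.596, 0.899, 0.002, 0.0, -0.0, 0.078]
[-3.515, 1.177, 0.002, 0.0, -0.0, 0.079]
[-3.412, 1.451, 0.002, 0.0, -0.0, 0.078]
[-3.287, 1.712, 0.002, 0.0, -0.0, 0.079]
[-3.143, 1.967, 0.002, 0.0, -0.0, 0.078]
[-2.98, 2.205, 0.002, 0.0, -0.0, 0.079]
[-2.796, 2.433, 0.002, 0.0, -0.0, 0.079]
[571.95234067  59.74824722 195.00134075] [571.95691095  59.74672721 195.        ]
```

Call:
step_arm(plan=[-3.0, -2.15, 0, 0, 0, 0.079, -3.2, -1.9, 0, 0, 0, 0.078, -3.3, -1.65, 0, 0, 0, 0.079, -3.4, -1.4, 0, 0, 0, 0.078, -3.5, -1.1, 0, 0, 0, 0.079], hand=2.6)

```text
time_s: 1.62
ee_pos: [253.0, 420.2, 195.4]
ee_rot: [180.0, 0.0, 144.2]
force: [0.1, 0.9, -0.2]
gripper_width: 61.1
gripper_force: 0.0
```

Call:
step_arm(plan=[-3.6, -0.85, 0, 0, 0, 0.078, -3.7, -0.55, 0, 0, 0, 0.079, -3.7, -0.25, 0, 0, 0, 0.078, -3.7, 0, 0, 0, 0, 0.079, -3.7, 0.3, 0, 0, 0, 0.078])

```text
time_s: 2.03
ee_pos: [375.4, 280.4, 195.6]
ee_rot: [180.0, -0.0, 121.7]
force: [0.4, 0.4, 1.0]
gripper_width: 28.0
gripper_force: 0.0
```

Call:
step_arm(plan=[-3.7, 0.6, 0, 0, 0, 0.079, -3.6, 0.9, 0, 0, 0, 0.078, -3.5, 1.2, 0, 0, 0, 0.079, -3.4, 1.45, 0, 0, 0, 0.078, -3.3, 1.7, 0, 0, 0, 0.079])

```text
time_s: 2.45
ee_pos: [498.3, 141.0, 195.5]
ee_rot: [180.0, -0.0, 99.2]
force: [1.3, 1.1, 1.5]
gripper_width: 26.2
gripper_force: 0.0
```

Call:
step_arm(plan=[-2.5, 1.5, 0, 0, 0, 0.078, -1.5, 1.0, 0, 0, 0, 0.079, -1, 0.6, 0, 0, 0, 0.079, 0, 0, 0, 0, 0, 0])

```text
time_s: 2.78
ee_pos: [534.8, 94.4, 195.1]
ee_rot: [180.0, 0.0, 85.6]
force: [0.6, 0.3, 0.2]
gripper_width: 26.2
gripper_force: 0.0
```

```bash
python3 - <<'E'
from pl import *
st=sensors.state(); p0=np.array(st['ee_pos']); R0=rot(st['ee_rot'])
t,M=target(-275,-3,110)
o,P,M2=plan(p0,R0,t,M,5)
for r in o: print(r.tolist())
t,M=target(-275,-3,24)
o,P,M2=plan(P,M2,t,M,5)
for r in o: print(r.tolist())
print(where(st))
E
```

```text
[-1.133, 0.794, 1.703, -0.0, -0.105, -0.001]
[-0.95, 0.794, 1.813, -0.0, -0.104, -0.001]
[-0.757, 0.792, 1.902, -0.0, -0.105, -0.001]
[-0.554, 0.792, 1.971, -0.001, -0.104, -0.001]
[-0.348, 0.789, 2.018, 0.0, -0.105, -0.001]
[0.86, -0.0, 1.49, 0.0, -0.0, 0.0]
[0.86, -0.0, 1.489, 0.0, -0.0, 0.0]
[0.86, -0.001, 1.49, 0.0, -0.0, 0.0]
[0.86, 0.0, 1.489, 0.0, -0.0, 0.0]
[0.86, 0.0, 1.49, 0.0, -0.0, 0.0]
(np.float64(-331.9), np.float64(-42.5), 195.1)
```

Call:
step_arm(plan=[-1.13, 0.79, 1.7, 0, -0.105, -0.001, -0.95, 0.79, 1.81, 0, -0.104, -0.001, -0.76, 0.79, 1.9, 0, -0.105, -0.001, -0.55, 0.79, 1.97, 0, -0.104, -0.001, -0.35, 0.79, 2.02, 0, -0.105, -0.001])

```text
time_s: 3.2
ee_pos: [569.5, 37.8, 110.7]
ee_rot: [180.0, 30.2, 86.3]
force: [-0.7, 0.3, -0.7]
gripper_width: 26.3
gripper_force: 0.0
```

Call:
step_arm(plan=[0.86, 0, 1.49, 0, 0, 0, 0.86, 0, 1.49, 0, 0, 0, 0.86, 0, 1.49, 0, 0, 0, 0.86, 0, 1.49, 0, 0, 0, 0.4, 0, 0.7, 0, 0, 0])

```text
time_s: 3.62
ee_pos: [567.3, 37.7, 31.4]
ee_rot: [-179.7, 30.0, 86.5]
force: [-0.9, -0.1, 0.1]
gripper_width: 26.1
gripper_force: 0.0
```

```bash
python3 - <<'E'
from pl import *
st=sensors.state(); print(st['ee_pos'],st['ee_rot'],where(st),st['force'],st['gripper_width'],st['qpos'])
p=viewer.grab_frame('side'); 
q=viewer.grab_frame('top')
a=p['img'][60:360,220:520]; b=q['img'][100:400,60:360]
cv2.imwrite('pics/c.png',cv2.resize(np.hstack([a,b])[:,:,::-1],None,fx=1.33,fy=1.33))
E
```

```text
[567.3085283   37.73883485  31.3782443 ] [-179.65145748   29.98929794   86.45536009] (np.float64(-277.7), np.float64(-6.1), 31.4) [-0.93326652 -0.13141181  0.06106292] 26.07246254221318 [ 19.20356893  33.27411601  98.55354897 -30.51698939  64.57067726
  40.1980795 ]
```

View pics/c.png

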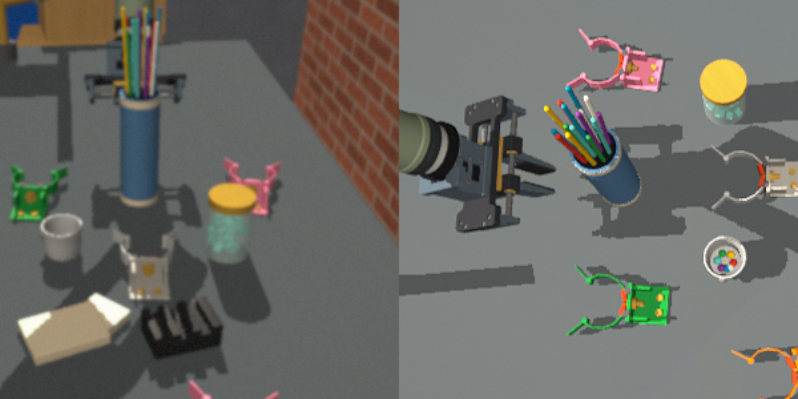

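The jar stands upright at crop (140,150) in the side view. From the top, the closed-up fingers at (540,180) point at its foot, clear of the bystanders. I'll drop to pushing height and approach slowly.

Call:
step_arm(plan=[0.375, 0.3, 0.65, 0.005, 0, 0.009, -0.6, 0, 0.35, 0, 0, 0, -0.6, 0, 0.35, 0, 0, 0, -0.6, 0, 0.35, 0, 0, 0, -0.4, 0, 0.23, 0, 0, 0])

```text
time_s: 4.13
ee_pos: [569.8, 10.2, 26.4]
ee_rot: [-180.0, 30.0, 85.5]
force: [0.1, -0.1, -0.0]
gripper_width: 26.0
gripper_force: 0.0
```

Call:
step_arm(plan=[-0.2, 0, 0.115, 0, 0, 0, -0.2, 0, 0.115, 0, 0, 0, -0.2, 0, 0.115, 0, 0, 0, -0.2, 0, 0.115, 0, 0, 0, -0.2, 0, 0.115, 0, 0, 0])

```text
time_s: 4.55
ee_pos: [569.0, -0.2, 25.8]
ee_rot: [-179.9, 30.0, 85.6]
force: [0.2, -0.8, 0.0]
gripper_width: 26.3
gripper_force: 0.0
```

```bash
python3 - <<'E'
from pl import *
st=sensors.state(); print(st['ee_rot'],where(st),st['force'],st['force']@d)
E
```

```text
[-179.93679315   29.95789575   85.59622566] (np.float64(-240.0), np.float64(-1.7), 25.8) [ 0.24933368 -0.78897886  0.04952414] 0.7691329746233437
```

Call:
step_arm(plan=[-0.1, 0, 0.2, 0, 0, 0, -0.2, 0, 0.115, 0, 0, 0, -0.2, 0, 0.115, 0, 0, 0, -0.2, 0, 0.115, 0, 0, 0, -0.2, 0, 0.115, 0, 0, 0])

```text
time_s: 4.97
ee_pos: [568.1, -11.3, 24.5]
ee_rot: [-179.9, 30.0, 85.6]
force: [-0.2, 0.6, 0.8]
gripper_width: 26.1
gripper_force: 0.0
```

Call:
step_arm(plan=[-0.2, 0, 0.115, 0, 0, 0, -0.2, 0, 0.115, 0, 0, 0, -0.2, 0, 0.115, 0, 0, 0, -0.2, 0, 0.115, 0, 0, 0, -0.2, 0, 0.115, 0, 0, 0])

```text
time_s: 5.38
ee_pos: [567.4, -22.4, 24.5]
ee_rot: [-180.0, 29.9, 85.6]
force: [-0.5, 4.4, 2.3]
gripper_width: 26.0
gripper_force: 2.1
```

```bash
python3 - <<'E'
from pl import *
st=sensors.state(); print(st['ee_rot'],where(st),st['force'],st['force']@d)
E
```

```text
[-179.96395244   29.89696295   85.56319514] (np.float64(-217.8), np.float64(-1.7), 24.5) [-0.486056    4.4384572   2.26395962] -4.392346465257906
```

Contact is made with about 4.4 N of sliding friction, so I'll keep pushing.

Call:
step_arm(plan=[-0.25, 0, 0.144, 0, 0, 0, -0.3, 0, 0.173, 0, 0, 0, -0.35, 0, 0.202, 0, 0, 0, -0.35, 0, 0.202, 0, 0, 0, -0.35, 0, 0.202, 0, 0, 0])

```text
time_s: 5.8
ee_pos: [566.2, -40.8, 24.6]
ee_rot: [-180.0, 29.9, 85.6]
force: [0.3, 4.5, 1.4]
gripper_width: 26.0
gripper_force: 2.1
```

Call:
step_arm(plan=[-0.35, 0.02, 0.202, 0, 0, 0, -0.35, 0.02, 0.202, 0, 0, 0, -0.35, 0.02, 0.202, 0, 0, 0, -0.35, 0.02, 0.202, 0, 0, 0, -0.35, 0.02, 0.202, 0, 0, 0])

```text
time_s: 6.22
ee_pos: [565.2, -61.7, 24.5]
ee_rot: [-179.9, 30.0, 85.6]
force: [0.9, 5.1, 0.3]
gripper_width: 26.0
gripper_force: 2.2
```

Call:
step_arm(plan=[-0.35, 0.02, 0.202, 0, 0, 0, -0.35, 0.02, 0.202, 0, 0, 0, -0.35, 0.02, 0.202, 0, 0, 0, -0.35, 0.02, 0.202, 0, 0, 0, -0.25, 0, 0.144, 0, 0, 0])

```text
time_s: 6.63
ee_pos: [564.5, -80.9, 24.6]
ee_rot: [-179.9, 30.0, 85.6]
force: [0.2, 4.7, 1.1]
gripper_width: 25.9
gripper_force: 2.2
```

```bash
python3 - <<'E'
from pl import *
st=sensors.state(); print(st['ee_rot'],where(st),st['force'],st['force']@d,st['torque'])
p=viewer.grab_frame('top'); q=viewer.grab_frame('side')
a=cv2.resize(p['img'][180:290,190:370],None,fx=4.4,fy=4.4,interpolation=cv2.INTER_CUBIC)
b=cv2.resize(q['img'][190:310,260:440],None,fx=4.4,fy=4.4,interpolation=cv2.INTER_CUBIC)
cv2.imwrite('pics/e.png',a[:,:,::-1])
for n,c in(('top',p),('side',q)):
  for k in viewer.pinpoint('rod_jar',c)[:1]:
    X=ray(c,k['location'],0); v=X-np.r_[CL,0]; print(n,k,X.round(1),v@d,v@l)
E
```

```text
[-179.9230329    29.96972921   85.58335293] (np.float64(-159.2), np.float64(-0.4), 24.6) [0.19550105 4.70584713 1.09004468] -4.707781668729293 [ 0.80523496 -0.04207561 -0.01726947]
top {'location': [253.4, 240.1], 'score': 0.59} [ 555.9 -110.     0. ] -129.5379319306006 -6.904342883128244
side {'location': [325.4, 222.9], 'score': 0.65} [ 559.7 -126.5    0. ] -113.33686034561504 -1.9213225334290478
```

View pics/e.png

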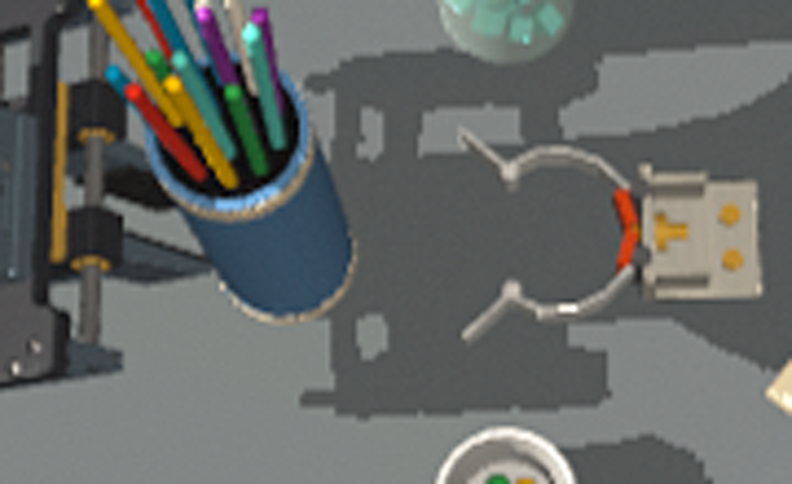

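The jar is upright with its foot arc from (222,285) to (354,255). The mouth lies straight ahead, between beads at (512,175) and (512,290). I'll fit the lateral offset.

```bash
python3 - <<'E'
from pl import *
from scipy.optimize import least_squares
p=viewer.grab_frame('top')
A=lambda u,v:np.array([190+(u+.5)/4.4-.5,180+(v+.5)/4.4-.5])
P=np.array([ray(p,A(*u),0)[:2] for u in ((222,285),(245,307),(280,321),(315,314),(340,290),(354,255))])
g=least_squares(lambda c:np.hypot(*(P-c).T)-32,P.mean(0)); v=g.x-CL
print(g.x,g.fun.round(1),v@d[:2],v@l[:2])
for u in ((512,174),(512,290),(462,132),(466,337)):
    w=ray(p,A(*u),28)[:2]-CL; print((w@d[:2]).round(1),(w@l[:2]).round(1))
E
```

```text
[ 561.36575414 -112.48258831] [ 0.7 -0.8  0.2  0.5 -0.5  0.4] -127.45421603956221 -1.2500958459054325
-19.3 26.8
-20.4 -28.4
-42.1 47.8
-41.7 -49.7
```

```bash
python3 - <<'E'
from pl import *
p=viewer.grab_frame('wrist'); save(p,'w.png'); print(p['position'],p['attitude'],p['fx'])
st=sensors.state(); T=rot(st['ee_rot']);print(st['ee_pos'],T.T@(p['position']-st['ee_pos']))
for k in viewer.pinpoint('rod_jar',p)[:2]: print(k)
for s in (-127,-120,-115,-109): print(s,[proj(p,np.r_[CL,0]+s*d-1*l+np.array([32*np.cos(a)*d[0]+32*np.sin(a)*l[0],32*np.cos(a)*d[1]+32*np.sin(a)*l[1],0])) for a in (np.pi,1.57,-1.57)])
E
```

```text
[576.41208323  70.71997604 155.63518301] [ 1.36532873e+02  1.09129934e-01 -4.46390137e+00] 383.43200521061163
[564.29259216 -80.71633701  24.46012743] [ 6.59307887e+01  1.39935909e-01 -1.89578073e+02]
{'location': [315.0, 282.8], 'score': 0.74}
-127 [[np.float64(316.4), np.float64(246.8)], [np.float64(368.0), np.float64(283.2)], [np.float64(265.7), np.float64(283.5)]]
-120 [[np.float64(316.5), np.float64(255.4)], [np.float64(367.1), np.float64(290.4)], [np.float64(266.8), np.float64(290.6)]]
-115 [[np.float64(316.6), np.float64(261.3)], [np.float64(366.5), np.float64(295.3)], [np.float64(267.5), np.float64(295.5)]]
-109 [[np.float64(316.7), np.float64(268.2)], [np.float64(365.7), np.float64(301.0)], [np.float64(268.4), np.float64(301.3)]]
```

View pics/w.png

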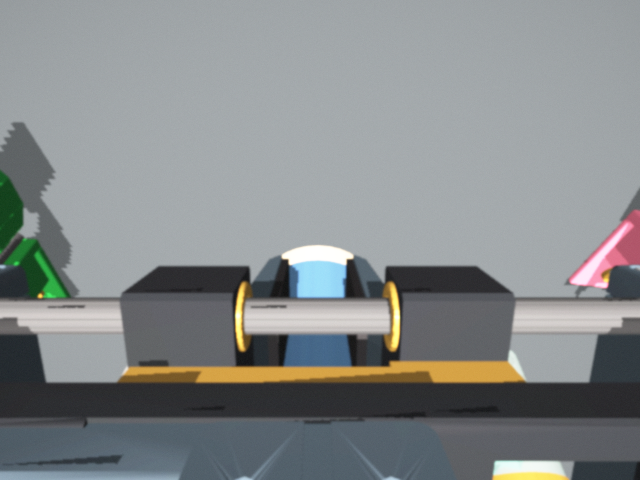

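```bash
python3 - <<'E'
from pl import *
p=viewer.grab_frame('wrist'); st=sensors.state(); T=rot(st['ee_rot'])
for y in (13,26.5):
  for x in (-16,-8,0,8,16): print(y,x,*[np.array(proj(p,st['ee_pos']+T@np.array([x,y,z]))).round(0) for z in (14,-40)])
E
```

```text
13 -16 [340. 298.] [347. 345.]
13 -8 [340. 284.] [348. 328.]
13 0 [340. 271.] [348. 311.]
13 8 [341. 257.] [348. 293.]
13 16 [341. 243.] [349. 274.]
26.5 -16 [364. 298.] [379. 345.]
26.5 -8 [364. 284.] [380. 328.]
26.5 0 [365. 271.] [380. 311.]
26.5 8 [365. 257.] [381. 293.]
26.5 16 [366. 243.] [382. 274.]
```

```bash
python3 - <<'E'
from pl import *
q=viewer.grab_frame('side')
print([(s,[proj(q,np.r_[CL,0]+(s+32)*d-1*l+np.array([0,0,z])) for z in (0,190)],[proj(q,np.r_[CL,0]+s*d+y*l+np.array([0,0,0])) for y in (-33,31)]) for s in (-127,-118,-109)])
save(q,'s2.png',(265,60,405,270),2.8)
E
```

```text
[(-127, [[np.float64(326.2), np.float64(227.5)], [np.float64(327.5), np.float64(145.8)]], [[np.float64(311.1), np.float64(219.7)], [np.float64(340.1), np.float64(219.4)]]), (-118, [[np.float64(326.3), np.float64(229.8)], [np.float64(327.7), np.float64(147.8)]], [[np.float64(311.1), np.float64(221.9)], [np.float64(340.3), np.float64(221.6)]]), (-109, [[np.float64(326.5), np.float64(232.1)], [np.float64(327.9), np.float64(149.7)]], [[np.float64(311.2), np.float64(224.1)], [np.float64(340.6), np.float64(223.8)]])]
```

View pics/s2.png

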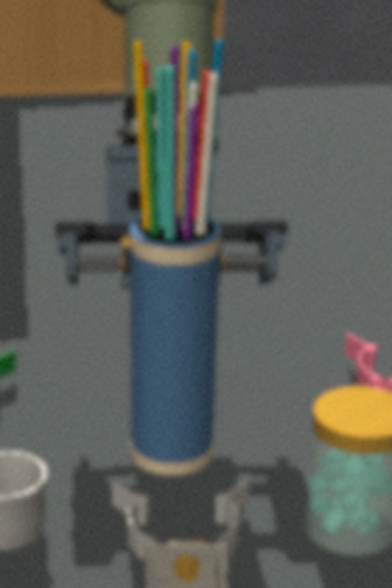

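From the side, the jar's foot bottom is at row ~229 and its top rim at ~147. That makes it upright, at s≈-120 and on the clip axis. I'll tilt the tool a little more so the gripper body clears the jar, then push on.

Call:
step_arm(plan=[0, 0, 0, 0, -0.05, 0, 0, 0, 0, 0, -0.055, 0, -0.15, 0, 0.11, 0, 0, 0, -0.25, 0, 0.18, 0, 0, 0, -0.32, 0, 0.235, 0, 0, 0])

```text
time_s: 7.5
ee_pos: [564.2, -88.7, 24.3]
ee_rot: [-180.0, 35.8, 85.6]
force: [0.6, 3.8, 2.2]
gripper_width: 25.9
gripper_force: 1.9
```

Call:
step_arm(plan=[-0.32, 0, 0.235, 0, 0, 0, -0.32, 0, 0.235, 0, 0, 0, -0.32, 0, 0.235, 0, 0, 0, -0.32, 0, 0.235, 0, 0, 0, -0.32, 0, 0.235, 0, 0, 0])

```text
time_s: 7.92
ee_pos: [562.5, -109.5, 24.6]
ee_rot: [-180.0, 36.0, 85.6]
force: [0.5, 5.5, 0.9]
gripper_width: 25.8
gripper_force: 2.0
```

Call:
step_arm(plan=[-0.32, 0, 0.235, 0, 0, 0, -0.32, 0, 0.235, 0, 0, 0, -0.32, 0, 0.235, 0, 0, 0, -0.32, 0, 0.235, 0, 0, 0, -0.32, 0, 0.235, 0, 0, 0])

```text
time_s: 8.33
ee_pos: [560.6, -129.2, 24.2]
ee_rot: [-179.9, 36.0, 85.6]
force: [-0.2, 4.3, 0.6]
gripper_width: 26.1
gripper_force: 2.0
```

```bash
python3 - <<'E'
from pl import *
st=sensors.state(); print(st['ee_rot'],where(st),st['force'],st['force']@d,st['torque'])
E
```

```text
[-179.90531475   35.97661322   85.6110992 ] (np.float64(-110.8), np.float64(-0.8), 24.2) [-0.22914925  4.28551938  0.62269651] -4.258168222539812 [ 0.82068439 -0.0687359   0.01738565]
```

Call:
step_arm(plan=[-0.32, 0, 0.235, 0, 0, 0, -0.32, 0, 0.235, 0, 0, 0, -0.25, 0, 0.18, 0, 0, 0, -0.2, 0, 0.145, 0, 0, 0, -0.16, 0, 0.118, 0, 0, 0])

```text
time_s: 8.75
ee_pos: [559.5, -144.5, 24.2]
ee_rot: [-179.9, 36.0, 85.6]
force: [0.8, 4.6, 1.9]
gripper_width: 26.1
gripper_force: 2.0
```

Call:
step_arm(plan=[-0.16, 0, 0.118, 0, 0, 0, -0.16, 0, 0.118, 0, 0, 0, -0.16, 0, 0.118, 0, 0, 0, -0.16, 0, 0.118, 0, 0, 0, -0.16, 0, 0.118, 0, 0, 0])

```text
time_s: 9.17
ee_pos: [558.8, -154.2, 24.2]
ee_rot: [-179.9, 36.0, 85.6]
force: [-0.2, 4.9, 1.1]
gripper_width: 26.3
gripper_force: 2.0
```

Call:
step_arm(plan=[-0.16, 0, 0.118, 0, 0, 0, -0.16, 0, 0.118, 0, 0, 0, -0.16, 0, 0.118, 0, 0, 0, -0.16, 0, 0.118, 0, 0, 0])

```text
time_s: 9.5
ee_pos: [558.2, -162.2, 24.1]
ee_rot: [-179.9, 36.0, 85.6]
force: [0.8, 4.4, 0.8]
gripper_width: 26.0
gripper_force: 2.0
```

```bash
python3 - <<'E'
from pl import *
st=sensors.state(); print(st['ee_rot'],where(st),st['force'],st['force']@d,st['torque'])
E
```

```text
[-179.9193751    35.97852347   85.6075889 ] (np.float64(-77.6), np.float64(-0.9), 24.1) [0.8244934  4.43638084 0.82514159] -4.483976345871758 [ 0.81034978 -0.04501878 -0.0030191 ]
```

Call:
step_arm(plan=[-0.12, 0, 0.088, 0, 0, 0, -0.12, 0, 0.088, 0, 0, 0, -0.12, 0, 0.088, 0, 0, 0, -0.12, 0, 0.088, 0, 0, 0])

```text
time_s: 9.83
ee_pos: [558.6, -167.4, 24.3]
ee_rot: [179.9, 35.9, 85.6]
force: [1.5, 8.7, 3.7]
gripper_width: 25.8
gripper_force: 3.6
```

Call:
step_arm(plan=[-0.12, 0, 0.088, 0, 0, 0, -0.12, 0, 0.088, 0, 0, 0, -0.12, 0, 0.088, 0, 0, 0, -0.12, 0, 0.088, 0, 0, 0])

```text
time_s: 10.17
ee_pos: [558.6, -172.8, 24.5]
ee_rot: [179.9, 35.9, 85.5]
force: [0.8, 12.0, 5.4]
gripper_width: 26.2
gripper_force: 5.1
```

Call:
step_arm(plan=[-0.12, 0, 0.088, 0, 0, 0, -0.12, 0, 0.088, 0, 0, 0, -0.12, 0, 0.088, 0, 0, 0, -0.12, 0, 0.088, 0, 0, 0])

```text
time_s: 10.5
ee_pos: [558.6, -178.3, 24.7]
ee_rot: [179.8, 35.8, 85.5]
force: [1.0, 12.6, 6.8]
gripper_width: 26.2
gripper_force: 5.8
```

```bash
python3 - <<'E'
from pl import *
st=sensors.state(); print(st['ee_rot'],where(st),st['force'],st['force']@d,st['torque'])
E
```

```text
[179.80136452  35.84075393  85.51265256] (np.float64(-61.6), np.float64(0.7), 24.7) [ 1.03480023 12.55461903  6.82521701] -12.596474610291768 [1.2898637  0.00216158 0.00585699]
```

Call:
step_arm(plan=[-0.06, 0, -0.08, 0, 0, 0, 0, 0, 0, 0, 0, 0])

```text
time_s: 10.67
ee_pos: [558.1, -179.0, 25.5]
ee_rot: [179.9, 35.9, 85.6]
force: [1.9, 7.8, 3.8]
gripper_width: 25.8
gripper_force: 4.0
```

```bash
python3 - <<'E'
from pl import *
st=sensors.state(); print(where(st),st['force'],st['force']@d,st['torque'])
q=viewer.grab_frame('side'); p=viewer.grab_frame('top')
b=q['img'][90:270,265:405]; a=p['img'][180:270,240:380]
cv2.imwrite('pics/f.png',np.hstack([cv2.resize(b,(466,600),interpolation=2),cv2.resize(a,(334,215),interpolation=2)[:,:] if 0 else cv2.copyMakeBorder(cv2.resize(a,(334,215),interpolation=2),0,385,0,0,cv2.BORDER_CONSTANT)])[:,:,::-1])
for s in (-35,-28,-20): print(s,proj(q,np.r_[CL,0]+(s+32)*d-1*l+[0,0,190]),proj(q,np.r_[CL,0]+s*d-33*l+[0,0,190]),proj(q,np.r_[CL,0]+s*d+31*l+[0,0,190]))
E
```

```text
(np.float64(-60.9), np.float64(0.3), 25.5) [1.9017011  7.79043933 3.80492375] -7.906468670621923 [ 1.15561687 -0.14730014  0.02927971]
-35 [np.float64(329.7), np.float64(167.2)] [np.float64(311.6), np.float64(159.5)] [np.float64(346.2), np.float64(159.2)]
-28 [np.float64(329.9), np.float64(168.9)] [np.float64(311.7), np.float64(161.2)] [np.float64(346.5), np.float64(160.9)]
-20 [np.float64(330.1), np.float64(171.0)] [np.float64(311.8), np.float64(163.1)] [np.float64(346.8), np.float64(162.8)]
```

View pics/f.png

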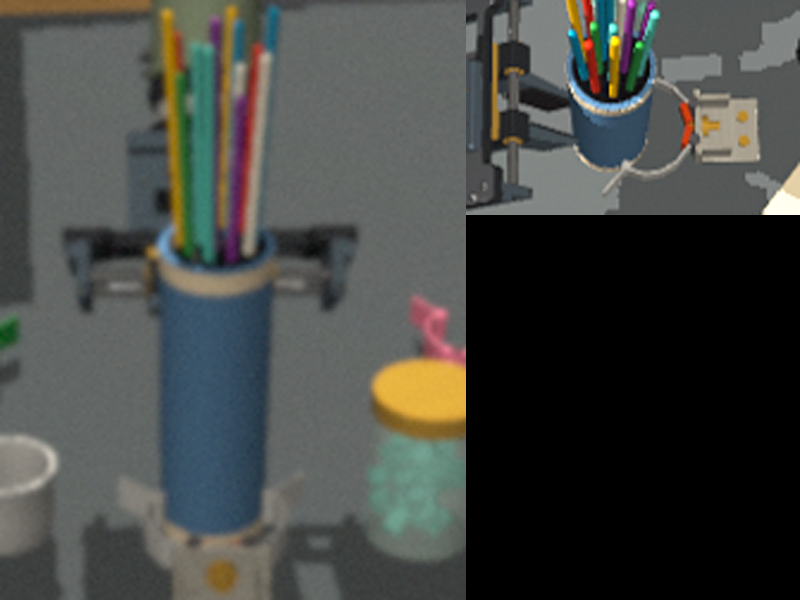

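```bash
python3 - <<'E'
from pl import *
from scipy.optimize import brentq
q=viewer.grab_frame('side')
row=lambda s,z:float(proj(q,np.r_[CL,0]+(s+32)*d-1*l+[0,0,z])[1])
f=lambda g,a,b:round(min(np.linspace(a,b,2000),key=g),1)
for s0 in (-120,-127):
    zt=f(lambda z:abs(row(s0,z)-153.9),100,200); zb=f(lambda z:abs(row(s0,z)-224.3),-10,60)
    print(s0,zt,zb,'now top s',f(lambda s:abs(row(s,zt)-179.2),-60,20),'bottom s',f(lambda s:abs(row(s,zb)-249),-60,20))
E
```

```text
-120 176.0 12.6 now top s -15.7 bottom s -30.1
-127 172.7 8.1 now top s -21.9 bottom s -36.4
```

```bash
cat > tilt.py <<'E'
from pl import *
q=viewer.grab_frame('side'); st=sensors.state()
im=q['img'].astype(int); print(where(st),st['force']@d,st['force'])
c=int(round(proj(q,np.r_[CL,0]-10*d-1*l+[0,0,100])[0]))
col=im[130:265,c-4:c+5].mean(1); print(c,[(130+i,*map(int,v)) for i,v in enumerate(col) if 165<=130+i<=190 or 240<=130+i<=262])
E
python3 tilt.py
python3 - <<'E'
import cv2,numpy as np
# same measure on the saved earlier picture (scale 2.8, origin 265,60)
im=cv2.imread('pics/s2.png')[:,:,::-1]
im=cv2.resize(im,(140,210),interpolation=cv2.INTER_AREA).astype(int)
col=im[:,56:66].mean(1); print([(60+i,*map(int,v)) for i,v in enumerate(col) if 143<=60+i<=160 or 218<=60+i<=234])
E
```

```text
(np.float64(-60.9), np.float64(0.3), 25.4) -8.7196191776355 [1.99072988 8.59929454 4.12071646]
329 [(165, 47, 66, 71), (166, 44, 64, 68), (167, 34, 56, 58), (168, 32, 47, 50), (169, 31, 48, 56), (170, 50, 66, 81), (171, 78, 90, 99), (172, 118, 115, 109), (173, 144, 133, 112), (174, 156, 140, 113), (175, 159, 141, 114), (176, 158, 141, 113), (177, 148, 134, 112), (178, 119, 115, 108), (179, 83, 95, 105), (180, 62, 84, 103), (181, 56, 82, 102), (182, 56, 82, 103), (183, 56, 82, 103), (184, 57, 83, 103), (185, 56, 81, 103), (186, 55, 81, 102), (187, 56, 82, 103), (188, 55, 81, 102), (189, 56, 81, 102), (190, 55, 81, 103), (240, 56, 81, 101), (241, 54, 80, 101), (242, 55, 81, 101), (243, 55, 81, 101), (244, 55, 81, 102), (245, 55, 80, 101), (246, 54, 79, 100), (247, 55, 80, 101), (248, 57, 82, 101), (249, 69, 87, 102), (250, 99, 103, 105), (251, 127, 117, 104), (252, 140, 123, 104), (253, 139, 125, 107), (254, 134, 126, 111), (255, 126, 120, 108), (256, 120, 114, 101), (257, 120, 111, 94), (258, 123, 108, 80), (259, 125, 103, 65), (260, 125, 100, 56), (261, 125, 100, 52), (262, 123, 98, 50)]
[(143, 39, 65, 63), (144, 34, 58, 55), (145, 30, 49, 51), (146, 42, 57, 65), (147, 74, 83, 90), (148, 115, 114, 107), (149, 145, 135, 115), (150, 160, 144, 116), (151, 164, 146, 117), (152, 162, 145, 117), (153, 149, 136, 115), (154, 118, 116, 110), (155, 83, 96, 107), (156, 64, 87, 106), (157, 58, 85, 106), (158, 58, 85, 106), (159, 58, 84, 105), (160, 58, 84, 105), (218, 56, 83, 104), (219, 57, 83, 104), (220, 57, 83, 104), (221, 57, 82, 103), (222, 57, 83, 104), (223, 63, 86, 104), (224, 88, 98, 106), (225, 124, 120, 111), (226, 149, 136, 114), (227, 158, 141, 115), (228, 147, 132, 108), (229, 118, 108, 91), (230, 84, 80, 72), (231, 65, 66, 64), (232, 60, 62, 61), (233, 60, 62, 61), (234, 61, 63, 62)]
```

```bash
cat > ts.py <<'E'
from pl import *
q=viewer.grab_frame('side'); st=sensors.state()
row=lambda s,z:float(proj(q,np.r_[CL,0]+(s+32)*d-1*l+[0,0,z])[1])
f=lambda g,a,b:round(min(np.linspace(a,b,1500),key=g),1)
im=q['img'].astype(float); c=329; g=(im[:,c-4:c+5,0]-im[:,c-4:c+5,2]).mean(1)  # red-blue: >0 band, <0 blue
blue=g<-18; runs=[];i=150
runs=[k for k in range(150,262) if blue[k]]
# longest run
best=[];cur=[]
for k in runs:
    cur=cur+[k] if cur and k==cur[-1]+1 else [k]
    if len(cur)>len(best): best=cur
x=lambda a,b:a+(g[a]+18)/(g[a]-g[b])*(b-a)
t=x(best[0]-1,best[0]); b=x(best[-1],best[-1]+1)
print('TCP',where(st),'F',round(st['force']@d,1),st['force'].round(1),'rows',round(t,2),round(b,2))
s0=-122
zt=f(lambda z:abs(row(s0,z)-154.6),100,200); zb=f(lambda z:abs(row(s0,z)-224.6),-10,60)
print(zt,zb,'top s',f(lambda s:abs(row(s,zt)-t),-60,20),'bottom s',f(lambda s:abs(row(s,zb)-b),-60,20))
E
python3 ts.py
```

```text
TCP (np.float64(-60.9), np.float64(0.3), 25.4) F -8.5 [1.4 8.4 3.5] rows 178.89 249.52
173.6 10.6 top s -21.4 bottom s -31.2
```

The jar is at s≈-29, between the jaws, possibly leaning about 2° forward. I'll push a few mm lower to keep it upright.

Call:
step_arm(plan=[0.1, 0, 0.03, 0, 0, 0, 0.12, 0, 0.16, 0, 0, 0, 0.12, 0, 0.16, 0, 0, 0])

```text
time_s: 11.17
ee_pos: [558.4, -178.4, 21.3]
ee_rot: [179.8, 36.0, 85.5]
force: [0.6, 11.4, 9.3]
gripper_width: 26.1
gripper_force: 5.8
```

```bash
python3 ts.py
```

```text
TCP (np.float64(-61.4), np.float64(0.5), 21.0) F -9.6 [1.1 9.5 5.8] rows 177.21 249.77
173.6 10.6 top s -27.9 bottom s -30.2
```

The jar is upright again, with top and bottom s agreeing. I'll press on slowly.

Call:
step_arm(plan=[-0.08, 0, 0.059, 0, 0, 0, -0.08, 0, 0.059, 0, 0, 0, -0.08, 0, 0.059, 0, 0, 0])

```text
time_s: 11.47
ee_pos: [558.6, -180.4, 21.0]
ee_rot: [179.8, 35.8, 85.5]
force: [1.0, 14.0, 8.2]
gripper_width: 26.0
gripper_force: 7.5
```

```bash
python3 ts.py
```

```text
TCP (np.float64(-59.4), np.float64(0.9), 21.1) F -12.2 [ 0.8 12.2  7.1] rows 177.77 250.28
173.6 10.6 top s -25.5 bottom s -28.5
```

Call:
step_arm(plan=[-0.035, 0, -0.05, 0, 0, 0, -0.05, 0, 0.035, 0, 0, 0])

```text
time_s: 11.68
ee_pos: [558.6, -180.9, 21.4]
ee_rot: [179.8, 35.8, 85.5]
force: [1.6, 15.7, 6.9]
gripper_width: 26.1
gripper_force: 8.0
```

Call:
step_arm(plan=[-0.095, 0, 0.03, 0, 0, 0, -0.08, 0, 0.059, 0, 0, 0])

```text
time_s: 11.85
ee_pos: [558.4, -182.9, 21.8]
ee_rot: [179.8, 35.8, 85.5]
force: [1.9, 12.6, 7.2]
gripper_width: 26.3
gripper_force: 6.8
```

```bash
python3 ts.py
```

```text
TCP (np.float64(-56.7), np.float64(0.8), 21.8) F -13.1 [ 1.4 13.1  6.5] rows 178.81 250.84
173.6 10.6 top s -21.7 bottom s -26.8
```

Call:
step_arm(plan=[-0.055, 0, 0.035, 0, 0, 0, -0.055, 0, 0.035, 0, 0, 0])

```text
time_s: 12.07
ee_pos: [558.3, -184.3, 21.8]
ee_rot: [179.8, 35.8, 85.5]
force: [1.5, 11.8, 5.6]
gripper_width: 25.9
gripper_force: 6.8
```

Call:
step_arm(plan=[-0.055, 0, 0.035, 0, 0, 0, -0.055, 0, 0.035, 0, 0, 0])

```text
time_s: 12.23
ee_pos: [558.2, -185.6, 21.9]
ee_rot: [179.8, 35.8, 85.5]
force: [1.3, 12.3, 6.5]
gripper_width: 26.1
gripper_force: 6.7
```

```bash
python3 ts.py
```

```text
TCP (np.float64(-54.1), np.float64(0.7), 21.9) F -12.2 [ 1.9 12.1  5.3] rows 179.66 251.69
173.6 10.6 top s -18.3 bottom s -23.8
```

Call:
step_arm(plan=[-0.055, 0, 0.04, 0, 0, 0, -0.055, 0, 0.04, 0, 0, 0, -0.055, 0, 0.04, 0, 0, 0])

```text
time_s: 12.53
ee_pos: [558.0, -187.8, 21.9]
ee_rot: [179.8, 35.8, 85.5]
force: [0.8, 12.6, 6.0]
gripper_width: 26.2
gripper_force: 6.5
```

Call:
step_arm(plan=[-0.055, 0, 0.04, 0, 0, 0, -0.055, 0, 0.04, 0, 0, 0, -0.055, 0, 0.04, 0, 0, 0])

```text
time_s: 12.78
ee_pos: [557.8, -189.9, 21.9]
ee_rot: [179.8, 35.8, 85.5]
force: [1.4, 12.4, 5.1]
gripper_width: 26.1
gripper_force: 6.3
```

```bash
python3 ts.py
```

```text
TCP (np.float64(-49.8), np.float64(0.7), 21.9) F -11.3 [ 1.5 11.2  5.4] rows 180.71 251.83
173.6 10.6 top s -14.5 bottom s -23.4
```

Call:
step_arm(plan=[-0.055, 0, 0.04, 0, 0, 0, -0.055, 0, 0.04, 0, 0, 0, -0.055, 0, 0.04, 0, 0, 0])

```text
time_s: 13.08
ee_pos: [557.6, -192.0, 21.9]
ee_rot: [179.8, 35.9, 85.5]
force: [1.2, 11.2, 3.6]
gripper_width: 25.8
gripper_force: 6.0
```

Call:
step_arm(plan=[-0.055, 0, 0.04, 0, 0, 0, -0.055, 0, 0.04, 0, 0, 0, -0.055, 0, 0.04, 0, 0, 0])

```text
time_s: 13.33
ee_pos: [557.4, -194.2, 21.8]
ee_rot: [179.8, 35.9, 85.5]
force: [1.5, 9.9, 4.3]
gripper_width: 25.9
gripper_force: 5.6
```

```bash
python3 ts.py
```

```text
TCP (np.float64(-45.5), np.float64(0.6), 21.8) F -9.4 [1.9 9.3 5.7] rows 181.79 251.83
173.6 10.6 top s -10.4 bottom s -23.4
```

Call:
step_arm(plan=[-0.055, 0, 0.04, 0, 0, 0, -0.055, 0, 0.04, 0, 0, 0, -0.055, 0, 0.04, 0, 0, 0])

```text
time_s: 13.63
ee_pos: [557.1, -196.4, 21.7]
ee_rot: [179.8, 35.9, 85.6]
force: [1.8, 8.9, 4.6]
gripper_width: 25.9
gripper_force: 5.1
```

Call:
step_arm(plan=[-0.055, 0, 0.04, 0, 0, 0, -0.055, 0, 0.04, 0, 0, 0, -0.055, 0, 0.04, 0, 0, 0])

```text
time_s: 13.88
ee_pos: [556.8, -198.7, 21.7]
ee_rot: [179.9, 35.9, 85.6]
force: [2.6, 8.3, 3.2]
gripper_width: 26.1
gripper_force: 4.7
```

```bash
python3 ts.py
```

```text
TCP (np.float64(-41.0), np.float64(0.4), 21.7) F -7.8 [2.  7.6 3. ] rows 182.84 251.83
173.6 10.6 top s -6.7 bottom s -23.4
```

Call:
step_arm(plan=[-0.055, 0, 0.04, 0, 0, 0, -0.055, 0, 0.04, 0, 0, 0, -0.055, 0, 0.04, 0, 0, 0])

```text
time_s: 14.18
ee_pos: [556.5, -200.9, 21.6]
ee_rot: [179.9, 35.9, 85.6]
force: [1.7, 7.0, 2.0]
gripper_width: 25.5
gripper_force: 4.2
```

Call:
step_arm(plan=[-0.055, 0, 0.04, 0, 0, 0, -0.055, 0, 0.04, 0, 0, 0])

```text
time_s: 14.35
ee_pos: [556.4, -202.4, 21.6]
ee_rot: [179.9, 35.9, 85.6]
force: [1.9, 5.5, 1.4]
gripper_width: 25.9
gripper_force: 3.9
```

Call:
step_arm(plan=[-0.055, 0, 0.04, 0, 0, 0, -0.055, 0, 0.04, 0, 0, 0])

```text
time_s: 14.52
ee_pos: [556.2, -203.9, 21.5]
ee_rot: [179.9, 35.9, 85.6]
force: [2.6, 6.0, 2.5]
gripper_width: 26.1
gripper_force: 3.6
```

Call:
step_arm(plan=[-0.055, 0, 0.04, 0, 0, 0, -0.055, 0, 0.04, 0, 0, 0])

```text
time_s: 14.68
ee_pos: [556.0, -205.3, 21.5]
ee_rot: [179.9, 35.9, 85.6]
force: [1.9, 5.0, 1.7]
gripper_width: 26.0
gripper_force: 3.3
```

Call:
step_arm(plan=[-0.055, 0, 0.04, 0, 0, 0, -0.055, 0, 0.04, 0, 0, 0])

```text
time_s: 14.85
ee_pos: [555.9, -206.8, 21.5]
ee_rot: [179.9, 36.0, 85.6]
force: [1.8, 5.2, 1.9]
gripper_width: 26.1
gripper_force: 3.1
```

Call:
step_arm(plan=[-0.055, 0, 0.04, 0, 0, 0, -0.055, 0, 0.04, 0, 0, 0])

```text
time_s: 15.02
ee_pos: [555.7, -208.2, 21.5]
ee_rot: [179.9, 36.0, 85.6]
force: [2.5, 4.6, 1.7]
gripper_width: 26.0
gripper_force: 2.9
```

Call:
step_arm(plan=[-0.055, 0, 0.04, 0, 0, 0, -0.055, 0, 0.04, 0, 0, 0])

```text
time_s: 15.18
ee_pos: [555.9, -209.0, 21.3]
ee_rot: [179.9, 35.9, 85.6]
force: [2.7, 9.9, 3.5]
gripper_width: 25.6
gripper_force: 5.5
```

Call:
step_arm(plan=[-0.055, 0, 0.04, 0, 0, 0, -0.055, 0, 0.04, 0, 0, 0])

```text
time_s: 15.35
ee_pos: [556.2, -209.3, 21.3]
ee_rot: [179.8, 35.8, 85.5]
force: [1.7, 14.7, 5.5]
gripper_width: 25.8
gripper_force: 7.8
```

```bash
python3 ts.py
```

```text
TCP (np.float64(-30.5), np.float64(0.6), 21.4) F -13.0 [ 2.  12.9  5.1] rows 185.53 251.83
173.6 10.6 top s 3.3 bottom s -23.4
```

Call:
step_arm(plan=[-0.045, 0, -0.015, 0, 0, 0, 0, 0, 0, 0, 0, 0])

```text
time_s: 15.57
ee_pos: [556.2, -209.3, 21.5]
ee_rot: [179.8, 35.8, 85.5]
force: [1.9, 12.7, 2.4]
gripper_width: 25.9
gripper_force: 6.8
```

Call:
step_arm(plan=[-0.04, 0, 0.03, 0, 0, 0])

```text
time_s: 15.65
ee_pos: [556.3, -209.5, 21.4]
ee_rot: [179.8, 35.7, 85.5]
force: [2.2, 16.6, 5.0]
gripper_width: 26.1
gripper_force: 8.4
```

Call:
step_arm(plan=[0, 0, 0, 0, 0, 0, 0, 0, 0, 0, 0, 0])

```text
time_s: 15.82
ee_pos: [556.3, -209.4, 21.5]
ee_rot: [179.8, 35.7, 85.5]
force: [2.0, 14.1, 4.0]
gripper_width: 26.6
gripper_force: 7.6
```

It is firmly home: about 14–16 N against 4.6 N of sliding friction. I'll withdraw straight back.

Call:
step_arm(plan=[0.06, 0, -0.045, 0, 0, 0, 0.08, 0, -0.06, 0, 0, 0, 0.16, 0, -0.118, 0, 0, 0, 0.32, 0, -0.235, 0, 0, 0, 0.5, 0, -0.36, 0, 0, 0])

```text
time_s: 16.23
ee_pos: [554.4, -198.8, 21.8]
ee_rot: [-179.8, 36.1, 85.6]
force: [0.7, -0.5, 0.2]
gripper_width: 26.1
gripper_force: 0.0
```

Call:
step_arm(plan=[0.8, 0, -0.59, 0, 0, 0, 1.2, 0, -0.88, 0, 0, 0, 1.2, 0, -0.88, 0, 0, 0, 1.2, 0, -0.88, 0, 0, 0, 1.2, 0, -0.88, 0, 0, 0])

```text
time_s: 16.65
ee_pos: [560.3, -127.8, 22.0]
ee_rot: [-179.9, 36.0, 85.6]
force: [0.2, -0.5, 1.1]
gripper_width: 26.3
gripper_force: 0.0
```

Call:
step_arm(plan=[0.8, 0, -1.5, 0, 0, 0, 0.5, 0, -2, 0, 0, 0, 0.5, 0, -2, 0, 0, 0, 0.3, 0, -1, 0, 0, 0, 0, 0, 0, 0, 0, 0])

```text
time_s: 17.07
ee_pos: [566.3, -71.9, 63.5]
ee_rot: [179.9, 35.9, 85.6]
force: [0.5, -0.0, -0.8]
gripper_width: 26.0
gripper_force: 0.0
```

```bash
python3 ts.py; python3 - <<'E'
from pl import *
q=viewer.grab_frame('side'); p=viewer.grab_frame('top')
a=q['img'][90:290,255:405]; b=p['img'][150:290,240:400]
cv2.imwrite('pics/g.png',np.hstack([cv2.resize(a,(420,560),interpolation=2),cv2.copyMakeBorder(cv2.resize(b,(380,332),interpolation=2),0,228,0,0,cv2.BORDER_CONSTANT)])[:,:,::-1])
E
```

```text
TCP (np.float64(-167.1), np.float64(-0.0), 62.7) F 0.8 [-0.7 -0.8  0.2] rows 185.3 251.83
173.6 10.6 top s 2.5 bottom s -23.4
```

View pics/g.png

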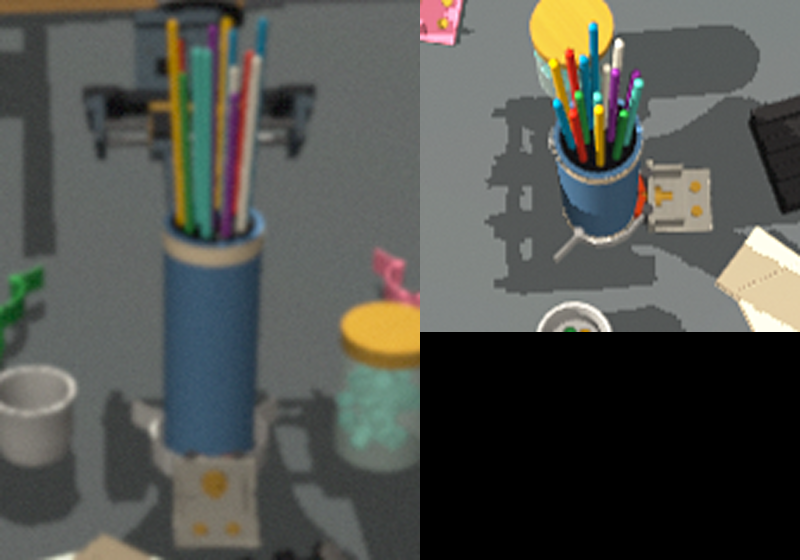

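The side view shows the jar upright in the clip at (210,350). The top view shows it at (600,190) against the red buffer, with the jaws round it, nothing else moved and the robot clear.

```bash
python3 -c "
from h import *
print(env.job_done())"
```

```text
the job is handed in; nothing more can be done
None
```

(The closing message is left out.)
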